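Hasp the light test box and hold its sprung shutter half open

ROBOT

A 6-joint arm with a two-finger parallel gripper is mounted at the origin on a cart in front of the work surface, level with it; the furniture and walls round the work are solid. World frame = base frame: x ahead of the robot, y to its left, z up, the work surface at z = 0. Lengths are in m, angles in rad, forces in N, time in s.
With the tool pointing down it reaches from about 0.325 to 0.775 m from the base axis. Payload 5.5 kg.
Tool frame: the origin (TCP) lies on the mounting face of the last link; the fingertips stand 173 mm ahead of it and the grasp point (between the pads) lies 155 mm ahead of it; z points along the fingers, x is the direction in which the jaws open and shut, and the axes are right-handed (so a half turn about z gives the same grasp; the last joint's range is limited). The gripper opens to 85 mm and grips with 20 to 120 N. Pads are 22 mm wide; open, the fingers measure 114 mm over their backs; the gripper's body (76 mm by 85 mm) begins 54 mm behind the grasp point. The pads swing forward as they close: fully open they stand 13 mm farther back than shut.
Start: joints at [-0.057, 0.091, 1.231, -0, 1.82, -0.057], TCP at [0.6, -0, 0.405] pointing down, gripper open.
Joint ranges: [-2.87, 2.87], [-0.86, 2.18], [0.17, 2.46], [-1.51, 4.65], [0.06, 2.69], [-2.65, 2.65]. Speed limits (rad/s): [2.57, 2.57, 3.01, 3.14, 3.14, 3.14].

INTERFACE

Orientations are given as a 3x3 rotation matrix whose columns are the frame's x, y, z axes.
In Python, from cell import arm gives the robot as it stands.
- The arm moves only by the tool play_rows, never from a script. Its argument "deltas" is text: rows parted by semicolons, each of 7 numbers parted by spaces: the turn, a rotation vector about the world's x, y, z in degrees, then the shift along the world's x, y, z in m, then the finger opening in m, from 0 to 0.0854. A call has 1 to 10 rows; each row is the pose to reach, as a shift and turn from the pose commanded when the call began; what a row does not reach only later rows make up. A row lasts 1/12 s, in which the tool goes at most 41.7 mm and 7.16 degrees, less where a joint would pass 70% of its speed; a pose out of reach is approached as far as the arm can. A call with a gripper value outside its range is refused whole. The fingers move at their own pace and stop on an object; "grip_force" is the grip in N (left out, the last holds). Time passes only in rows, so rows that repeat a pose let the fingers close. It gives the time, the measured TCP pose, the force and the opening at its end, in the units of the state.
- arm.observe(): the state, without advancing time (a new reading comes with each control period).
- arm.read_camera(name): name is "scene" or "side" or "wrist"; returns the picture (480x640x3 uint8, blue, green, red); there is no depth.
- arm.camera_model(name): a dict with "fx", "fy", "cx", "cy" (pixels), "R" (3x3) and "t" (3): a world point X has camera coordinates R X + t. Camera axes: x right, y down, z forward; pixel columns grow to the right and rows downward; lengths in m; the calibration is good to about 2 mm. A picture is of the moment at which its call begins: read the wrist's pose just before it. camera_model takes no time and is no camera call; for the wrist camera it gives the pose at the moment of the call.
- arm.sign_off(): hands the job in, once; it reports no verdict.
The state is a dict: "time": time; "q": joint angles; "joint_vel": joint speeds; "joint_efforts": joint torques, N m; "tcp_pos": TCP position; "eef_rot": TCP orientation; "wrist_force": force on the tool from outside, world axes, zero at the start; "wrist_torque": the same for the moment, N m; "opening": finger opening in m.
Only numpy, scipy, OpenCV 4.12 (cv2) and the standard library are available. Lean on these libraries where they do the work, as an engineer would, in place of code of your own. Each camera call takes 0.05 s, during which the arm holds its last target.

TASK

A reworked board with a light sensor lies in the grey light test box: fasten the lid by swinging the steel hasp over and down flat onto its staple, and only after that slide the sprung shutter on the lid by its upright grip to half open, so that its pointer stands at the middle long mark and half of the window is uncovered. The shutter springs shut when let go, so finish while still holding it steady at half open for the light reading, with the hasp down. Leave the tweezers, bottle and tape roll round the box where they are.

Things in the scene. Friction and masses are not known exactly. Their poses are not given: they have to be found in the camera images.
- test_box: Light test box: grey tub, light grey lid, 180 x 180 mm, 80 mm high to the flat lid top, bolted down. Origin: centre of its underside. x points from its front (deck with staple) to its back, y left seen from the front, z up. Shutter rails (8 mm high) run along y at x=+1.5 and +68.5 mm; behind them a brass spring barrel at x=+79.5 (15 mm high).
- hasp (a joint): Angle of the hasp leaf in rad: 0 = lying flat over its staple (closed), 1.57 = upright, larger = leaning back over the lid. The stiff hinge (0.04 N m friction) leaves it wherever it is put; it does not fall or spring by itself. Stop at 2.4.
- hasp_hinge (a point): Point on the hasp's hinge axis (along the box's y), 83 mm above the bench, at box x=-34, y=+60 mm. The steel leaf, 28 mm wide, 56 long, 3 thick, points from here to the box's -x when closed, up at 1.57. The staple, a thin wire loop on the deck 18 to 27 mm in front of the axis, stands up to 93 mm above the bench and comes through a 10 mm slot in the leaf.
- hasp_end (a point): Point on the leaf's middle line 45 mm from the hinge axis, beyond the slot, where it is pressed or held; the leaf's free end with its curled edge is 11 mm farther out.
- shutter (a joint): Travel of the shutter in m: 0 = closed (resting against its stop), 0.050 = fully open, 0.025 = half. It opens toward the box's +y. A spring pushes it shut with about 2 N at closed, 6 N at half, 10 N at fully open; it closes when let go. Scale strip before the front rail: long marks at closed, half, open. Window below the blade: 40 x 50 mm.
- shutter_grip (a point): Centre of the shutter's upright aluminium grip, which moves with the shutter: a flat block 30 mm along the box's x, 10 mm thick along its y, from 84 mm to 116 mm above the bench (this point is at 100 mm); the thin blade below it has its top 85 mm above the bench. At closed the grip stands at box x=+35, y=-48 mm.
- tweezers_black: Bystander: black tweezers 128 mm long, lying in front of the box. Origin at the centre of the underside.
- bottle_mid (a point): Bystander: flux bottle, 35 mm wide, 102 mm tall, standing behind the box; this point is at its middle, 50 mm up.
- heat_tape: Bystander: amber tape roll, 58 mm wide, 16 mm thick, lying behind the box. Origin at the centre of the underside.

How it is judged:
On the way:
1. the hasp lies flat over its staple (within 0.08 rad) with the shutter still shut (value of joint hasp below 0.08 rad and value of joint shutter below 0.005 m), for 0.2 s.
At the end, for the whole second after the job is handed in: The hasp lies flat over its staple (within 0.08 rad) and the fingers hold the shutter still (under 10 mm/s, with at least 1 N) at half open: 25 mm of its 50 mm travel, within 4 mm (value of joint hasp below 0.08 rad and value of joint shutter between 0.021 and 0.029 m and velocity of joint shutter between -0.01 and 0.01 m/s and contact force between the fingers and shutter above 1 N); the arm keeps its last pose, push and grip.
It fails at once if the shutter is opened (over 8 mm) while the hasp is not down on its staple (value of joint shutter above 0.008 m and value of joint hasp above 0.15 rad).
It fails at once if a bystander (tweezers, bottle, tape roll) is shifted by more than 30 mm (distance of any of tweezers_black, bottle_mid, heat_tape from where it was at the start of the episode above 0.03 m).
It also fails if it takes over 38 s, if anything falls off the work surface, if the arm or the gripper's body presses on something with over 40 N, if the wrist force passes 120 N, or if a joint passes its speed limit or range.

## Working session

There is one attempt and no reset: what is moved stays moved. The work goes in short steps, Python scripts to look and compute and a tool call to move; the robot and the scene stay as the last step left them, time stands still between calls to the robot, and variables do not carry over. Pictures are saved under pics/ and viewed, and the job is handed in when it is done.

Besides the shell and the picture viewer there is one more tool, called after "Call:" in YAML: its name, and indented under it one key for each argument. play_rows: Moves the arm, as the interface text tells. Its arguments: {"type":"object","properties":{"deltas":{"type":"string"},"grip_force":{"type":"number"}},"required":["deltas"]}

```bash
mkdir -p pics; ls
python3 - <<'E'
from cell import arm
import cv2
for n in("scene","side","wrist"):
    m=arm.camera_model(n); print(n,m)
    cv2.imwrite(f"pics/{n}0.png",arm.read_camera(n))
print(arm.observe())
E
```

```text
pics
scene {'fx': 595.4876848584796, 'fy': 595.4876848584796, 'cx': 315.00274071051524, 'cy': 244.70044428986498, 'R': array([[ 0.50534756, -0.86267146, -0.0205377 ],
       [-0.35959026, -0.188891  , -0.91379157],
       [ 0.78442252,  0.4691675 , -0.40566386]]), 't': array([-0.15119614,  0.32071902,  0.39009457])}
side {'fx': 524.768394885925, 'fy': 524.768394885925, 'cx': 325.28985547921087, 'cy': 246.9343651770526, 'R': array([[-0.97437158, -0.2249004 , -0.00445338],
       [-0.10863515,  0.48780867, -0.86616459],
       [ 0.19697316, -0.84348237, -0.499739  ]]), 't': array([0.62687204, 0.05617761, 0.92554564])}
wrist {'fx': 352.4112511991706, 'fy': 352.4112511991706, 'cx': 319.9558205576718, 'cy': 239.3912031964012, 'R': array([[ 9.99997518e-01, -5.21608478e-04, -2.16621444e-03],
       [ 1.16729974e-04, -9.58612690e-01,  2.84713360e-01],
       [-2.22506955e-03, -2.84712906e-01, -9.58610249e-01]]), 't': array([-0.59966048, -0.03618409,  0.37928365])}
{'time': 0.15, 'q': array([-5.66791213e-02,  9.17004972e-02,  1.23164698e+00,  6.61550599e-06,
        1.81981051e+00, -5.66955945e-02]), 'joint_vel': array([-9.64815835e-04, -1.04313031e-03, -2.32558512e-03, -9.03229274e-04,
       -9.70774859e-05,  6.89752778e-04]), 'joint_efforts': array([ 1.18562282e-03, -4.59372532e+01, -4.18527281e+01, -2.23398712e-05,
        9.54780931e-03, -9.16542831e-06]), 'tcp_pos': array([6.00044134e-01, 9.32005971e-06, 4.03780380e-01]), 'eef_rot': array([[ 9.99998779e-01,  1.80242041e-05, -1.56245398e-03],
       [ 1.81727769e-05, -9.99999995e-01,  9.50752415e-05],
       [-1.56245226e-03, -9.51035195e-05, -9.99998775e-01]]), 'wrist_force': array([0.57218982, 0.54876088, 0.18147979]), 'wrist_torque': array([-0.00154602,  0.05417861,  0.05515872]), 'opening': 0.08524681492244078}
```

View pics/scene0.png

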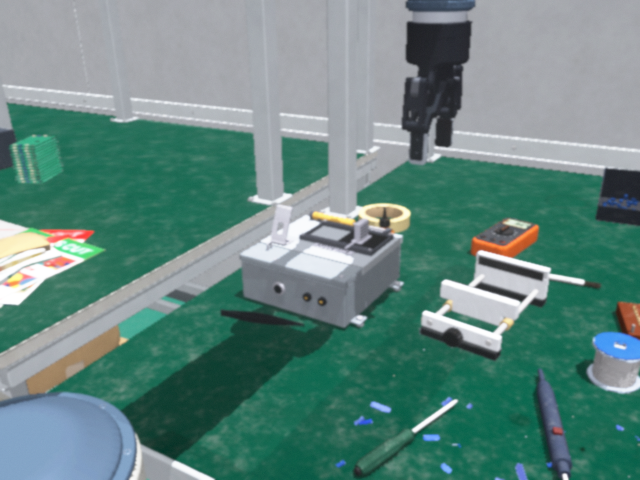

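View pics/side0.png

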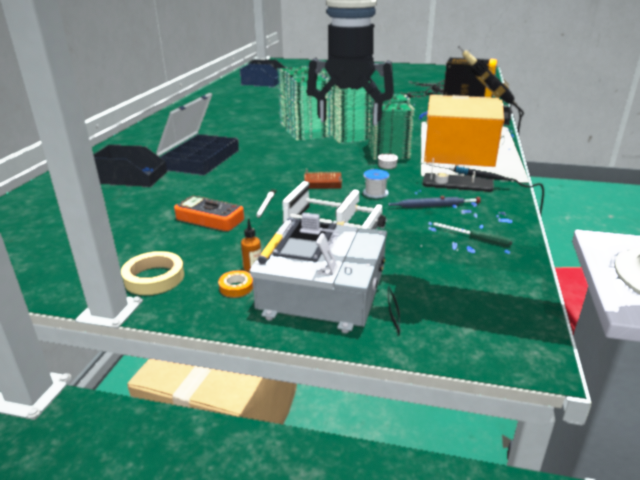

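View pics/wrist0.png

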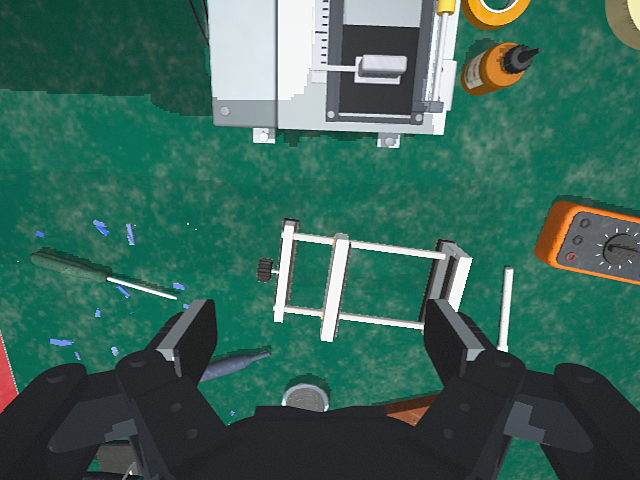

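The wrist image shows the box's right edge at the top (lid corners about (213,125) and (440,133)) and the grip at about (382,67). The scene and side views show the hasp standing up, leaning back, at about (282,225) in scene and (325,250) in side. I'll get rough positions first and then move the camera.

```bash
cat > h.py <<'E'
import numpy as np,cv2
from cell import arm
def ray(m,uv):
    R,t=np.array(m["R"]),np.array(m["t"])
    d=R.T@np.array([(uv[0]-m["cx"])/m["fx"],(uv[1]-m["cy"])/m["fy"],1.])
    return -R.T@t,d/np.linalg.norm(d)
def onz(m,uv,z):
    c,d=ray(m,uv); return c+d*(z-c[2])/d[2]
def tri(obs):
    A=np.zeros((3,3));b=np.zeros(3);L=[]
    for m,uv in obs:
        c,d=ray(m,uv);P=np.eye(3)-np.outer(d,d);A+=P;b+=P@c;L.append((c,P))
    X=np.linalg.solve(A,b)
    return X,[round(1000*float(np.linalg.norm(P@(X-c))),1) for c,P in L]
def proj(m,X):
    p=np.array(m["R"])@np.array(X)+np.array(m["t"]);return m["fx"]*p[0]/p[2]+m["cx"],m["fy"]*p[1]/p[2]+m["cy"]
E
python3 - <<'E'
from h import *
w=arm.camera_model("wrist");s=arm.camera_model("scene");d=arm.camera_model("side")
print("cam",ray(w,(320,240))[0])
print(onz(w,(213,125),.08),onz(w,(440,133),.08),onz(w,(382,67),.116))
for n,b in(("scene",(215,180,425,350)),("side",(210,170,420,340))):
    im=cv2.imread(f"pics/{n}0.png")[b[1]:b[3],b[0]:b[2]]
    cv2.imwrite(f"pics/{n}0c.png",cv2.resize(im,None,fx=3.6,fy=3.5 ,interpolation=cv2.INTER_CUBIC))
E
```

```text
cam [0.60051217 0.07298731 0.37273063]
[0.51537789 0.08039772 0.08      ] [0.69535239 0.07424617 0.08      ] [0.64119856 0.11602642 0.116     ]
```

View pics/scene0c.png

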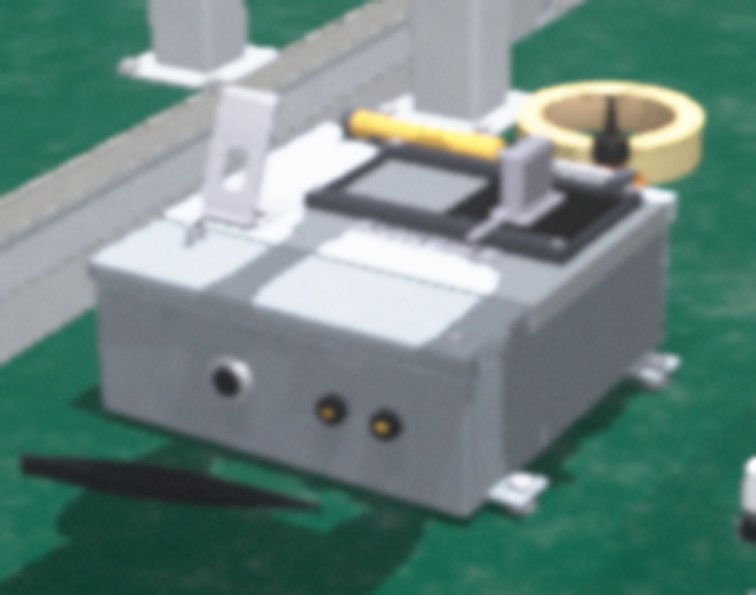

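View pics/side0c.png

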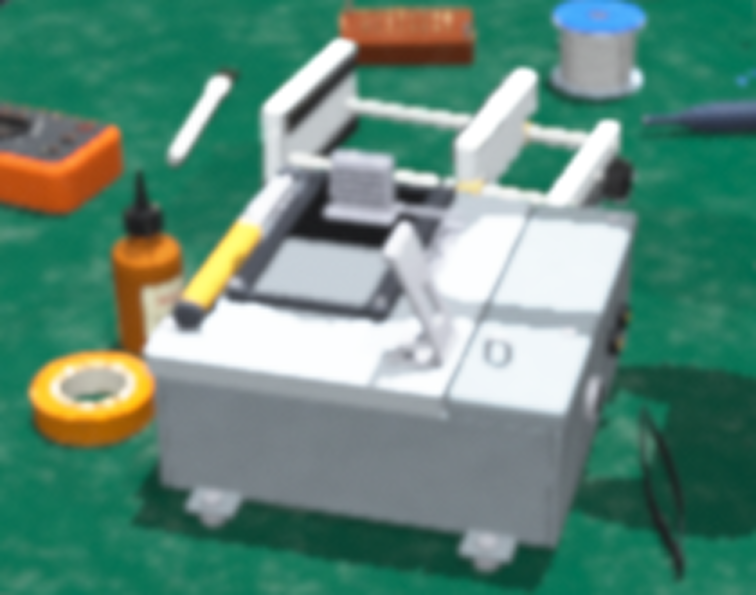

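Run:
```python
from h import *
w=arm.camera_model("wrist");s=arm.camera_model("scene");d=arm.camera_model("side")
print("posts",onz(s,(350,212),0),onz(s,(275,200),0),onz(d,(110,310),0),onz(d,(30,390),0))
```

```text
posts [0.93356093 0.28600253 0.        ] [0.92380739 0.46986766 0.        ] [0.93292032 0.30293887 0.        ] [0.93615608 0.48500824 0.        ]
```

Call:
play_rows:
  deltas: "0 0 0 0 0.03 0 0.085; 0 0 0 0 0.06 0 0.085; 0 0 0 0 0.09 0 0.085; 0 0 0 0 0.12 0 0.085; 0 0 0 0 0.14 0 0.085; 0 0 0 0 0.14 0 0.085"

```text
time: 0.65
tcp_pos: [0.5996, 0.1437, 0.4039]
eef_rot: [[1.0, 0.005, -0.001], [0.005, -1.0, 0.001], [-0.001, -0.001, -1.0]]
wrist_force: [0.6, 0.0, -0.2]
opening: 0.0852
```

Scene crop: the hasp leaf stands past upright (scene px ~(282,225)), its slot visible. Side crop: the leaf leans back (toward +x) with its tip at about side (321,237) and the staple loop at about (348,270).

Run:
```python
from h import *
w=arm.camera_model("wrist")
im=arm.read_camera("wrist");cv2.imwrite("pics/w1.png",im);cv2.imwrite("pics/w1c.png",cv2.resize(im[0:340,150:550],None,fx=1.75,fy=1.75,interpolation=cv2.INTER_CUBIC))
np.save("w1.npy",w,allow_pickle=True);
```

```text
(no output)
```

View pics/w1.png

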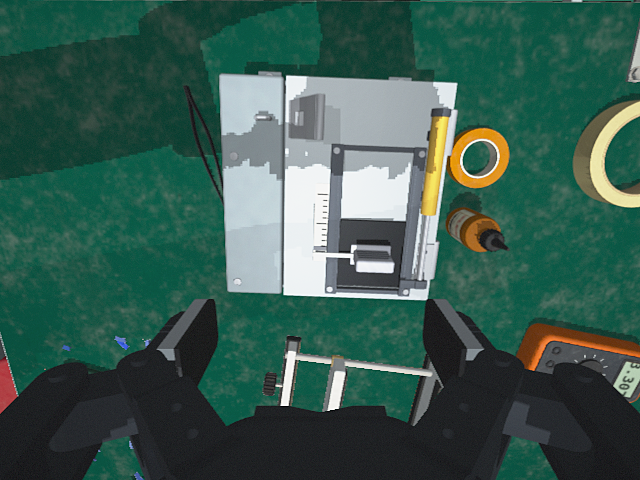

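View pics/w1c.png

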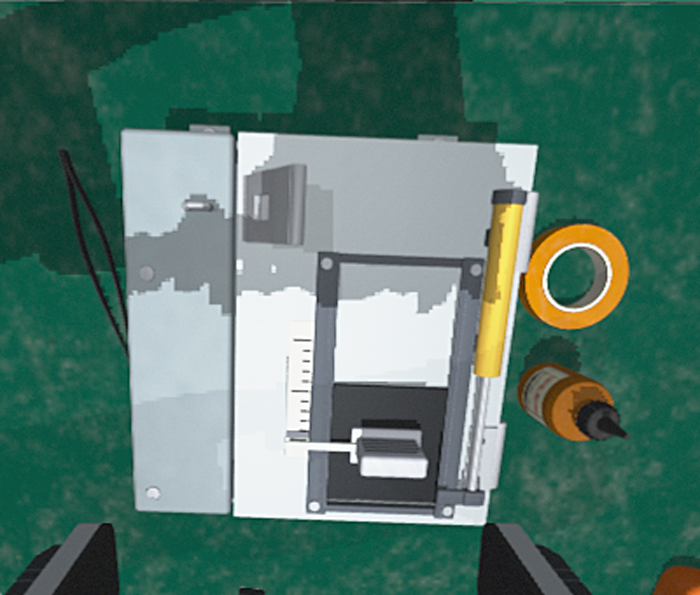

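Wrist view 1 shows lid corners at about (220,74), (228,293), (427,299) and (457,83). The hasp tip edge is at about (324,94)–(324,139), the staple at (263,118) and the grip top at (373,253). I'll triangulate these.

Run:
```python
from h import *
w=np.load("w1.npy",allow_pickle=True).item();s=arm.camera_model("scene");d=arm.camera_model("side")
C=[onz(w,p,.08)[:2] for p in((219.7,74.3),(228,293),(427,299.4),(457,83.4))]
print(np.round(C,4)); C=np.array(C)
print("len",np.linalg.norm(C-np.roll(C,-1,0),axis=1))
c=C.mean(0); B=np.array([[-90,90],[-90,-90],[90,-90],[90,90]])/1000
D=C-c; th=np.arctan2((B[:,0]*D[:,1]-B[:,1]*D[:,0]).sum(),(B*D).sum()); print("c",c,"yaw",np.degrees(th))
def box(X): 
    v=np.array(X[:2])-c; return np.array([v[0]*np.cos(th)+v[1]*np.sin(th),-v[0]*np.sin(th)+v[1]*np.cos(th),X[2]])
sc=lambda a,b:(215+a/3.6,180+b/3.5)
sd=lambda a,b:(210+a/3.6,170+b/3.5)
wc=lambda a,b:(150+a/1.75,b/1.75)
for n,o in {"tip+y":[(s,sc(222,88)),(w,wc(305,165)),(d,sd(390,237))],
 "tip-y":[(s,sc(277,98)),(w,wc(304,243)),(d,sd(406,222))],
 "FRlid":[(s,sc(478,352)),(w,(228,293)),(d,sd(633,213))],
 "FLlid":[(s,sc(92,265)),(w,(219.7,74.3)),(d,sd(550,416))],
 "BRlid":[(s,sc(675,200)),(w,(427,299.4))],
 "BLlid":[(w,(457,83.4)),(d,sd(148,352))],
 "griptop_fr_l":[(s,sc(503,152)),(w,wc(363,430)),],
 "griptop_back_r":[(s,sc(553,150)),(w,wc(425,452)),],
 "staple":[(s,sc(190,238)),(w,wc(200,205)),(d,sd(498,345))],
 }.items():
    X,r=tri(o); print(n,np.round(X,4),r,"box mm",np.round(1000*box(X),1))
```

```text
[[0.5227 0.261 ]
 [0.5163 0.079 ]
 [0.6975 0.0735]
 [0.7041 0.2553]]
len [0.18204144 0.18126253 0.18185077 0.18147506]
c [0.61015952 0.1671938 ] yaw -1.9108915864831284
tip+y [0.5993 0.2397 0.1362] [3.8, 3.1, 3.8] box mm [-13.3  72.1 136.2]
tip-y [0.5996 0.2135 0.1328] [0.7, 2.4, 2.3] box mm [-12.1  46.  132.8]
FRlid [0.5164 0.0768 0.0775] [2.5, 1.3, 1.4] box mm [-90.6 -93.5  77.5]
FLlid [0.5239 0.2607 0.0742] [1.7, 2.9, 2.3] box mm [-89.3  90.5  74.2]
BRlid [0.6989 0.0714 0.0746] [0.6, 0.6] box mm [ 91.9 -92.8  74.6]
BLlid [0.703  0.2551 0.0788] [1.5, 1.5] box mm [89.8 91.  78.8]
griptop_fr_l [0.6322 0.1288 0.1089] [5.5, 5.5] box mm [ 23.3 -37.7 108.9]
griptop_back_r [0.6614 0.1175 0.1018] [3.8, 3.8] box mm [ 52.9 -48.  101.8]
staple [0.5544 0.2289 0.0828] [2.8, 1.9, 2.9] box mm [-57.8  59.8  82.8]
```

The box centre is at (0.610, 0.167) with yaw −1.9°. The hinge is at about (0.578, 0.228). The hasp is at about 1.95 rad, and its measured leaf length of 56 mm matches the text. I'll turn the tool +88° (camera toward the robot, jaws along box y), shut the fingers and go behind the leaf.

Call:
play_rows:
  deltas: "0 0 7 0.005 0.01 0 0; 0 0 14 0.01 0.02 0 0; 0 0 21 0.015 0.03 0 0; 0 0 28 0.02 0.04 0 0; 0 0 35 0.024 0.05 0 0; 0 0 42 0.028 0.06 0 0; 0 0 49 0.032 0.07 0 0; 0 0 56 0.032 0.08 0 0; 0 0 63 0.032 0.087 0 0; 0 0 70 0.032 0.087 0 0"

```text
time: 1.53
tcp_pos: [0.6323, 0.2269, 0.4041]
eef_rot: [[0.336, 0.942, -0.001], [0.942, -0.336, -0.0], [-0.001, -0.001, -1.0]]
wrist_force: [1.0, 0.7, 0.5]
opening: 0.0003
```

Call:
play_rows:
  deltas: "0 0 6 0 0 -0.02 0; 0 0 12 0 0 -0.04 0; 0 0 18 0 0 -0.06 0; 0 0 18.1 0 0 -0.08 0; 0 0 18.1 0 0 -0.1 0; 0 0 18.1 0 0 -0.1 0; 0 0 18.1 0 0 -0.1 0"

```text
time: 2.12
tcp_pos: [0.632, 0.2258, 0.3031]
eef_rot: [[0.034, 0.999, -0.003], [0.999, -0.034, -0.001], [-0.001, -0.003, -1.0]]
wrist_force: [-0.4, -0.2, 0.4]
opening: -0.0003
```

Run:
```python
from h import *
for n in("wrist","side"):
    im=arm.read_camera(n);cv2.imwrite(f"pics/{n}2.png",im)
im=im[150:340,200:430];cv2.imwrite("pics/side2c.png",cv2.resize(im,None,fx=3,fy=3,interpolation=cv2.INTER_CUBIC))
print(arm.observe())
```

```text
{'time': 2.2167, 'q': array([ 2.93185820e-01,  2.86038525e-01,  1.18524395e+00, -2.14519943e-04,
        1.66834127e+00, -1.24369128e+00]), 'joint_vel': array([ 0.00653322, -0.01117386, -0.01733587,  0.00068775, -0.00283104,
        0.00157803]), 'joint_efforts': array([-9.00007831e-02, -5.25603640e+01, -4.02578115e+01, -1.05722115e-02,
        1.83868204e-02, -4.32063272e-03]), 'tcp_pos': array([0.63238263, 0.22638543, 0.30642747]), 'eef_rot': array([[ 3.39333983e-02,  9.99422201e-01,  1.94658737e-03],
       [ 9.99424004e-01, -3.39341697e-02,  3.64629995e-04],
       [ 4.30475139e-04,  1.93309301e-03, -9.99998039e-01]]), 'wrist_force': array([ 0.61555332, -0.14281149,  0.719104  ]), 'wrist_torque': array([-0.03565962,  0.0117316 , -0.02767136]), 'opening': -0.0002671477760777639}
```

View pics/wrist2.png

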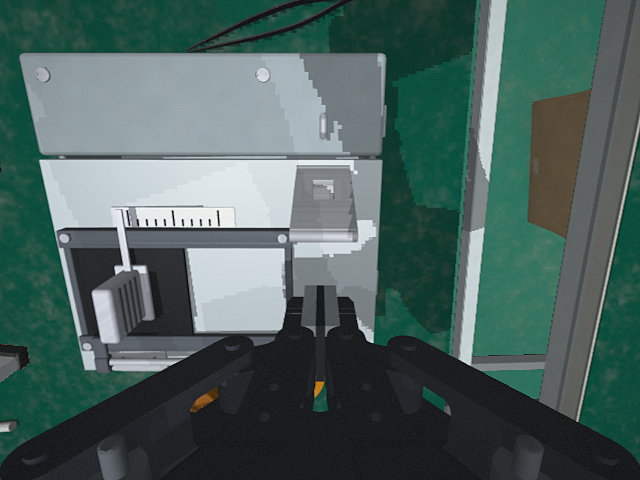

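View pics/side2c.png

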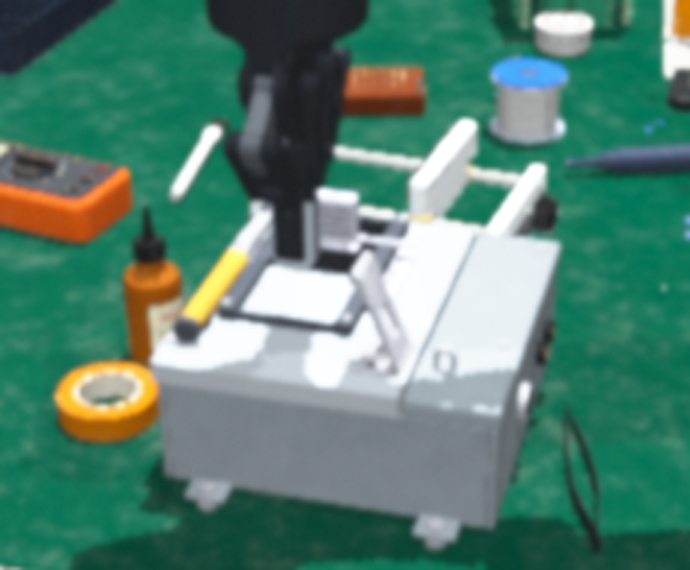

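The closed fingers are behind the leaf: wrist view has the finger at (320,300) and the leaf tip edge at (325,238). Next I lower and sweep the leaf over.

Call:
play_rows:
  deltas: "0 0 0 0 0 -0.02 0; 0 0 0 -0.015 0 -0.02 0; 0 0 0 -0.026 0 -0.02 0; 0 0 0 -0.036 0.001 -0.02 0; 0 0 0 -0.046 0.001 -0.02 0; 0 0 0 -0.056 0.002 -0.02 0; 0 0 0 -0.064 0.002 -0.02 0; 0 0 0 -0.072 0.002 -0.02 0; 0 0 0 -0.072 0.002 -0.02 0"

```text
time: 2.97
tcp_pos: [0.5593, 0.2291, 0.2863]
eef_rot: [[0.033, 0.999, 0.002], [0.999, -0.033, 0.001], [0.001, 0.002, -1.0]]
wrist_force: [0.2, -0.1, 0.3]
opening: -0.0002
```

Run:
```python
from h import *
im=arm.read_camera("side")[150:340,200:430];cv2.imwrite("pics/side3c.png",cv2.resize(im,None,fx=3,fy=3,interpolation=cv2.INTER_CUBIC))
```

```text
(no output)
```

View pics/side3c.png

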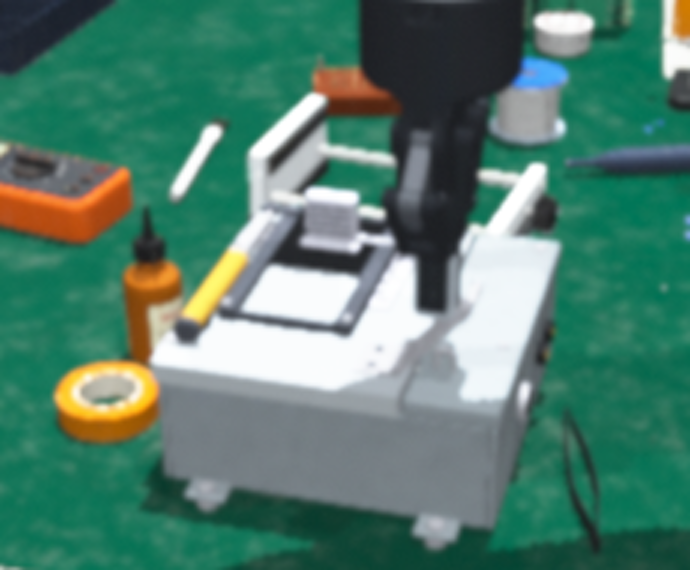

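The side view shows the leaf swung over to about 45° in front of the fingers, around crop (440,330). I'll continue out and down.

Call:
play_rows:
  deltas: "0 0 0 -0.006 0 -0.004 0; 0 0 0 -0.012 0 -0.01 0; 0 0 0 -0.018 0 -0.016 0; 0 0 0 -0.024 0.001 -0.021 0; 0 0 0 -0.026 0.001 -0.025 0; 0 0 0 -0.027 0.001 -0.027 0; 0 0 0 -0.027 0.001 -0.028 0; 0 0 0 -0.027 0.001 -0.028 0"

```text
time: 3.68
tcp_pos: [0.5332, 0.23, 0.2582]
eef_rot: [[0.033, 0.999, 0.003], [0.999, -0.033, 0.001], [0.001, 0.003, -1.0]]
wrist_force: [0.4, -0.8, 6.0]
opening: -0.0001
```

Run:
```python
from h import *
im=arm.read_camera("side")[150:340,200:430];cv2.imwrite("pics/side4c.png",cv2.resize(im,None,fx=3,fy=3,interpolation=cv2.INTER_CUBIC))
cv2.imwrite("pics/w4.png",arm.read_camera("wrist"))
print(arm.observe())
```

```text
{'time': 3.7833, 'q': array([ 3.48762125e-01,  5.91707163e-02,  1.52379264e+00, -3.12681827e-04,
        1.55616009e+00, -1.18884295e+00]), 'joint_vel': array([ 0.00125857,  0.00147131, -0.00298147,  0.00232325,  0.0026343 ,
       -0.00120946]), 'joint_efforts': array([ 6.13562856e-01, -4.02847660e+01, -3.75949752e+01,  3.24643683e-01,
        8.61038268e-02,  7.57868809e-03]), 'tcp_pos': array([0.53322423, 0.23001675, 0.2581605 ]), 'eef_rot': array([[ 3.31802043e-02,  9.99446438e-01,  2.42739620e-03],
       [ 9.99449187e-01, -3.31816314e-02,  5.49988481e-04],
       [ 6.30228994e-04,  2.40781042e-03, -9.99996903e-01]]), 'wrist_force': array([ 0.52113117, -1.59516288,  6.51396494]), 'wrist_torque': array([-0.13239669, -0.07994291,  0.023191  ]), 'opening': -0.00012698568130606596}
```

View pics/side4c.png

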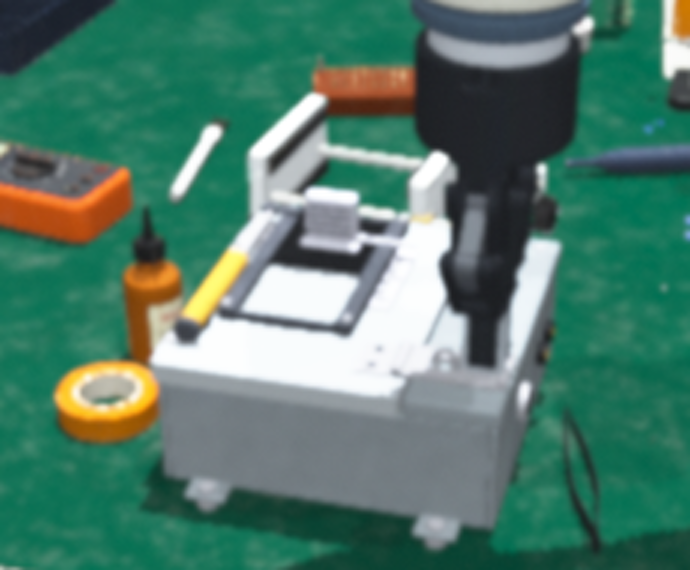

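View pics/w4.png

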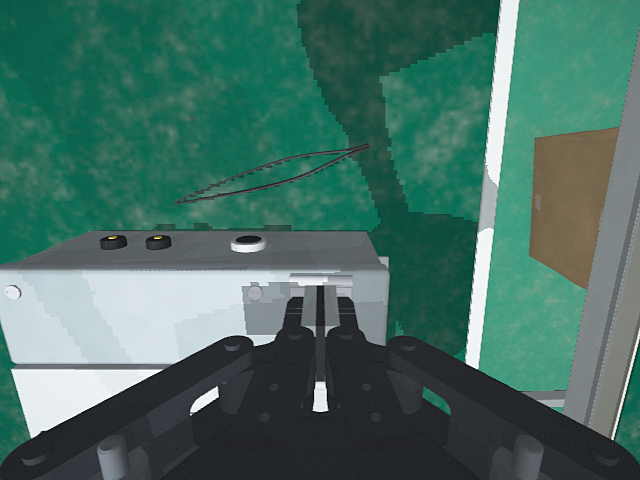

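The leaf looks flat, the staple is through the slot (side crop (445,358)), and the fingers press with 6 N. I'll press a bit more, hold, then lift and look.

Call:
play_rows:
  deltas: "0 0 0 0 0 -0.002 0; 0 0 0 0 0 -0.003 0; 0 0 0 0 0 -0.003 0; 0 0 0 0 0 -0.003 0; 0 0 0 0 0 -0.003 0"

```text
time: 4.2
tcp_pos: [0.5338, 0.2301, 0.2567]
eef_rot: [[0.033, 0.999, 0.006], [0.999, -0.033, 0.002], [0.002, 0.006, -1.0]]
wrist_force: [1.8, -0.6, 10.3]
opening: 0.0
```

Call:
play_rows:
  deltas: "0 0 0 0 0 0.01 0; 0 0 0 0 0 0.035 0; 0 0 0 0 0 0.065 0; 0 0 0 0 0 0.095 0; 0 0 0 0.03 -0.03 0.105 0; 0 0 0 0.06 -0.06 0.105 0.045; 0 0 0 0.09 -0.09 0.105 0.045; 0 0 0 0.11 -0.112 0.105 0.045; 0 0 0 0.11 -0.112 0.105 0.045; 0 0 0 0.11 -0.112 0.105 0.045"

```text
time: 5.03
tcp_pos: [0.6438, 0.1164, 0.3571]
eef_rot: [[0.036, 0.999, -0.003], [0.999, -0.036, -0.0], [-0.0, -0.003, -1.0]]
wrist_force: [-1.2, -0.1, 0.1]
opening: 0.0447
```

Run:
```python
from h import *
im=arm.read_camera("side")[150:340,200:430];cv2.imwrite("pics/side5c.png",cv2.resize(im,None,fx=3,fy=3,interpolation=cv2.INTER_CUBIC))
o=arm.observe();w=arm.camera_model("wrist");np.save("w5.npy",w,allow_pickle=True)
cv2.imwrite("pics/w5.png",arm.read_camera("wrist"))
print(o["time"],o["tcp_pos"],o["eef_rot"],o["wrist_force"],o["opening"])
```

```text
5.0833 [0.6430917  0.11761099 0.35770323] [[ 3.41944838e-02  9.99411703e-01 -2.64309379e-03]
 [ 9.99415160e-01 -3.41936330e-02  3.66429514e-04]
 [ 2.75836966e-04 -2.65407787e-03 -9.99996440e-01]] [-0.49976676 -0.05159666 -0.10861758] 0.04474153170157443
```

View pics/side5c.png

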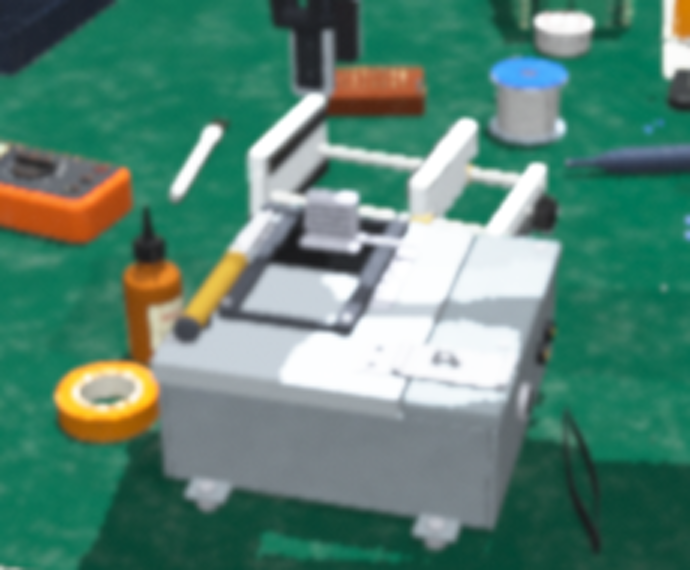

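View pics/w5.png

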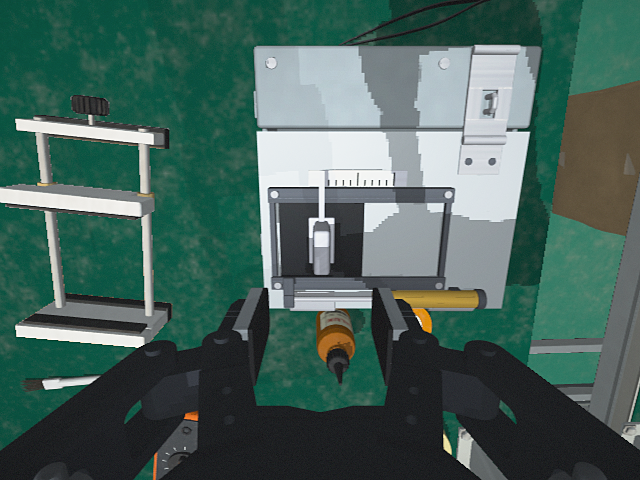

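The hasp lies flat with the staple through its slot (wrist (490,103), side crop (447,357)). The grip is at about (321,250) in the wrist view, between the jaws. I'll measure the grip and the leaf end.

Run:
```python
from h import *
w=np.load("w5.npy",allow_pickle=True).item();d=arm.camera_model("side");s=arm.camera_model("scene")
im=cv2.imread("pics/w5.png")
a=cv2.resize(im[150:300,250:400],None,fx=4,fy=4,interpolation=cv2.INTER_CUBIC);cv2.imwrite("pics/w5g.png",a)
a=cv2.resize(im[30:180,440:560],None,fx=4,fy=4,interpolation=cv2.INTER_CUBIC)
cv2.imwrite("pics/w5h.png",a)
for y in(116,):print(onz(w,(321,254),y/1000))
for n,o in {"leaf+yend":[(w,(519,45)),(d,(200+512/3,150+388/3))],"leaf-yend":[(w,(474,45)),(d,(200+528/3,150+348/3))]}.items(): print(n,tri(o))
```

```text
[0.64262618 0.11885827 0.116     ]
leaf+yend (array([0.51918569, 0.24595496, 0.08255976]), [2.1, 2.1])
leaf-yend (array([0.51751084, 0.21579176, 0.08744282]), [3.8, 3.8])
```

View pics/w5g.png

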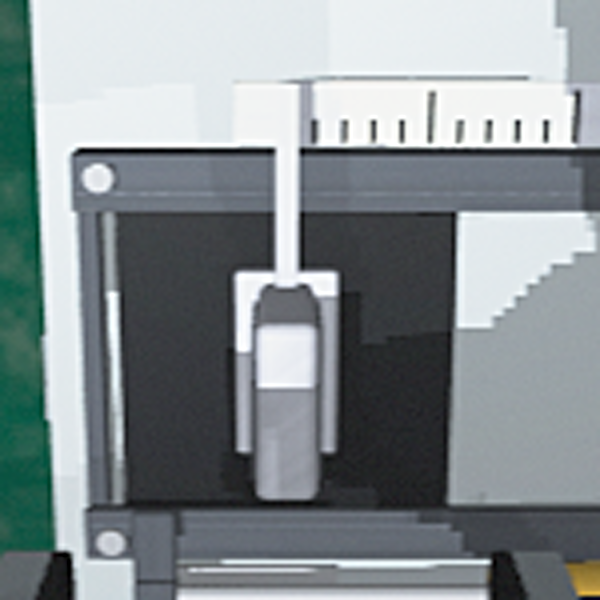

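View pics/w5h.png

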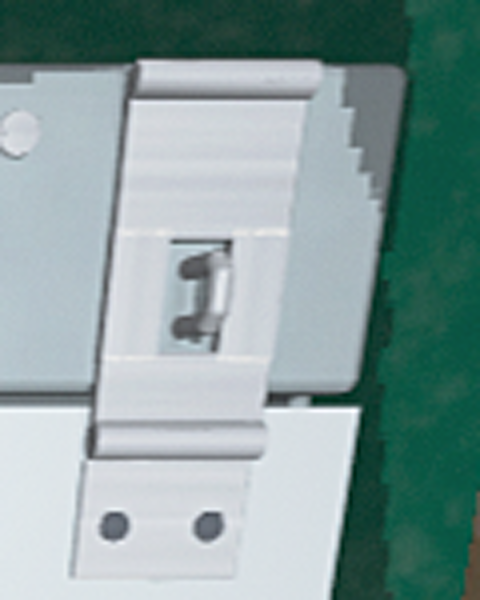

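Run:
```python
from h import *
w=np.load("w5.npy",allow_pickle=True).item();w1=np.load("w1.npy",allow_pickle=True).item()
print(tri([(w,(321.7,253)),(w1,(150+394/1.75,463/1.75))]))
print(tri([(w,(321.7,253)),(w1,(150+394/1.75,463/1.75)),(arm.camera_model("side"),(200+331/3,150+194/3))]))
```

```text
(array([0.64315274, 0.11930083, 0.11249483]), [0.0, 0.0])
(array([0.64214513, 0.11965087, 0.11504454]), [0.4, 0.8, 0.8])
```

The grip top measures (0.643, 0.119, 0.113–0.115), which agrees with the text (0.116). I'll descend and close.

Call:
play_rows:
  deltas: "0 0 0 0 0.001 -0.02 0.045; 0 0 0 0 0.001 -0.045 0.045; 0 0 0 0 0.001 -0.07 0.045; 0 0 0 0 0.001 -0.084 0.045; 0 0 0 0 0.001 -0.09 0.045; 0 0 0 0 0.001 -0.092 0.045; 0 0 0 0 0.001 -0.092 0.045; 0 0 0 0 0.001 -0.092 0.045"

```text
time: 5.8
tcp_pos: [0.6432, 0.1193, 0.2687]
eef_rot: [[0.033, 0.999, 0.003], [0.999, -0.033, 0.0], [0.001, 0.003, -1.0]]
wrist_force: [0.9, -0.7, 0.9]
opening: 0.0448
```

Call:
play_rows:
  deltas: "0 0 0 0 0 0 0.02; 0 0 0 0 0 0 0.012; 0 0 0 0 0 0 0.006; 0 0 0 0 0 0 0.004; 0 0 0 0 0 0 0.004; 0 0 0 0 0 0 0.004"
  grip_force: 60

```text
time: 6.3
tcp_pos: [0.6432, 0.1187, 0.268]
eef_rot: [[0.034, 0.999, 0.002], [0.999, -0.034, -0.0], [-0.0, 0.002, -1.0]]
wrist_force: [-1.0, -2.6, 5.9]
opening: 0.0083
```

Run:
```python
from h import *
o=arm.observe()
cv2.imwrite("pics/w6.png",arm.read_camera("wrist"))
print(o["time"],o["tcp_pos"],o["wrist_force"],o["opening"])
```

```text
6.3 [0.64320358 0.11866966 0.26796822] [-1.01263531 -2.55291123  5.92432946] 0.008341414563162272
```

View pics/w6.png

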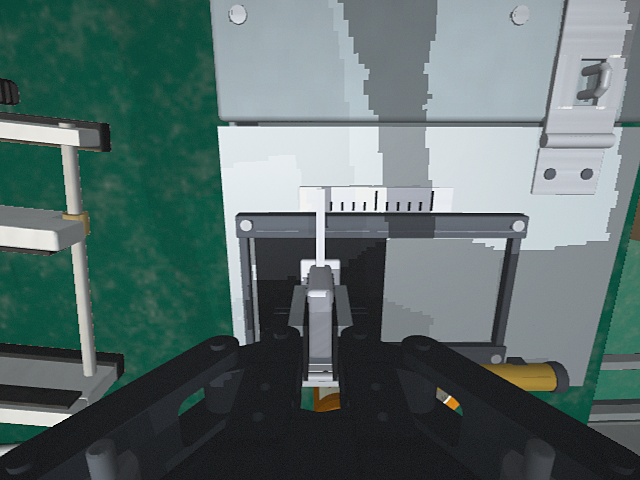

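The grip is held (opening 8.3 mm, grip (319,300) between the pads), with the shutter still closed at the pointer (320,195). I'll slide it 25 mm along box +y.

Call:
play_rows:
  deltas: "0 0 0 0 0.003 0 0.004; 0 0 0 0 0.006 0 0.004; 0 0 0 0 0.009 0 0.004; 0 0 0 0 0.012 0 0.004; 0 0 0 0.001 0.015 0 0.004; 0 0 0 0.001 0.018 0 0.004; 0 0 0 0.001 0.021 0 0.004; 0 0 0 0.001 0.024 0 0.004; 0 0 0 0.001 0.025 0 0.004; 0 0 0 0.001 0.025 0 0.004"

```text
time: 7.18
tcp_pos: [0.6442, 0.1431, 0.268]
eef_rot: [[0.034, 0.999, 0.001], [0.999, -0.034, -0.002], [-0.002, 0.001, -1.0]]
wrist_force: [-1.0, -5.8, 6.5]
opening: 0.0088
```

Run:
```python
from h import *
o=arm.observe();w=arm.camera_model("wrist");np.save("w7.npy",w,allow_pickle=True)
im=arm.read_camera("wrist");cv2.imwrite("pics/w7.png",im)
cv2.imwrite("pics/w7c.png",cv2.resize(im[160:360,180:460],None,fx=2.8,fy=2.8,interpolation=cv2.INTER_CUBIC))
im=arm.read_camera("side")[150:340,200:430];cv2.imwrite("pics/side7c.png",cv2.resize(im,None,fx=3,fy=3,interpolation=cv2.INTER_CUBIC))
print(o["time"],o["tcp_pos"],o["wrist_force"],o["opening"])
```

```text
7.1833 [0.64416847 0.14313388 0.26798028] [-1.03589608 -5.81079396  6.46133868] 0.008807883257208465
```

View pics/w7c.png

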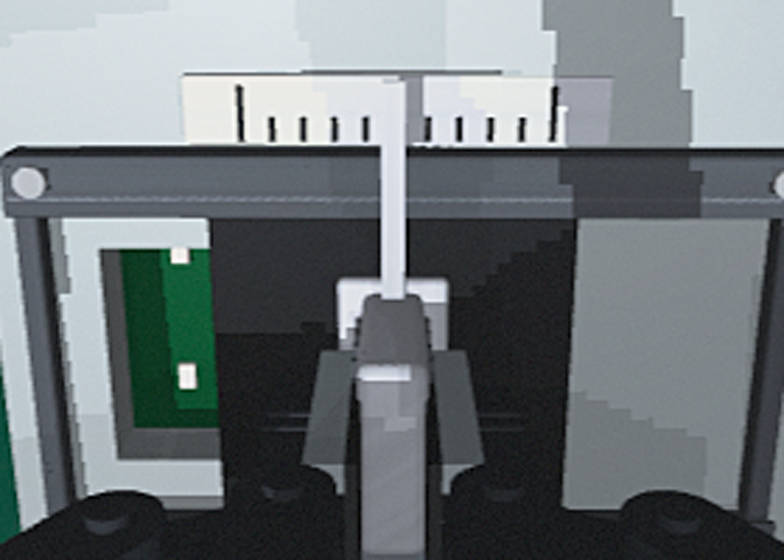

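View pics/side7c.png

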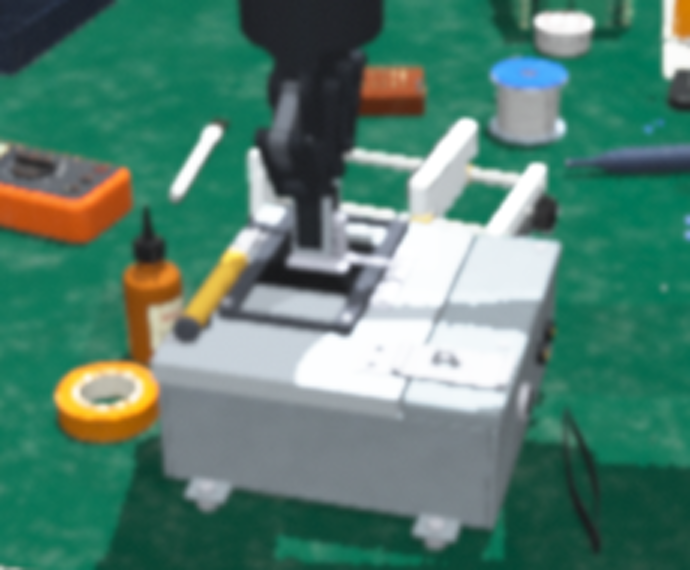

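The pointer tip is at crop x≈395. The closed mark is at 240 and the open mark at 555, so mid is 397.5 and travel is about 24.6 mm. I'll hold and check that it stays steady.

Call:
play_rows:
  deltas: "0 0 0 0 0 0 0.004; 0 0 0 0 0 0 0.004; 0 0 0 0 0 0 0.004; 0 0 0 0 0 0 0.004; 0 0 0 0 0 0 0.004; 0 0 0 0 0 0 0.004; 0 0 0 0 0 0 0.004; 0 0 0 0 0 0 0.004; 0 0 0 0 0 0 0.004; 0 0 0 0 0 0 0.004"

```text
time: 8.12
tcp_pos: [0.6442, 0.1429, 0.268]
eef_rot: [[0.034, 0.999, 0.001], [0.999, -0.034, -0.002], [-0.002, 0.001, -1.0]]
wrist_force: [-1.5, -6.1, 6.9]
opening: 0.0087
```

Run:
```python
from h import *
o=arm.observe()
im=arm.read_camera("wrist")
cv2.imwrite("pics/w8c.png",cv2.resize(im[60:340,180:640],None,fx=1.7,fy=1.7,interpolation=cv2.INTER_CUBIC))
d=cv2.absdiff(im,cv2.imread("pics/w7.png"))[180:260,200:460];print("maxdiff",d.max(),d.mean())
print(o["time"],o["tcp_pos"],o["wrist_force"],o["opening"])
```

```text
maxdiff 147 4.299935897435898
8.1167 [0.64417157 0.14289997 0.26795684] [-1.49294848 -6.10925967  6.89374378] 0.008653092067489054
```

View pics/w8c.png

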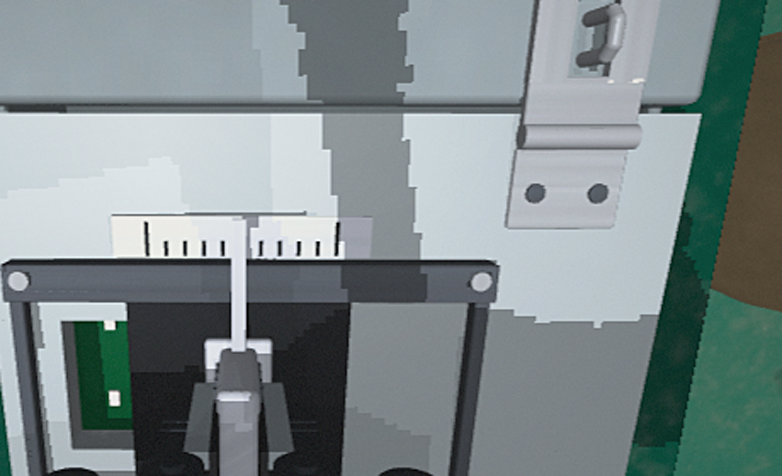

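The pointer is at 240 between the marks at 147 and 338, about 24.4 mm, and steady. The hasp is still down, so I'm handing in.

```bash
python3 -c "
from cell import arm
print(arm.sign_off())"
```

```text
the job is handed in; nothing more can be done
None
```

The hasp is down flat on its staple and the gripper is holding the shutter at half open. I handed the job in at about 8.2 s of the 38 s allowed.

- **Hasp:** I swept the leaf over from about 1.95 rad with closed fingers and pressed it down with about 10 N while the shutter was still shut. Afterwards the pictures showed the staple through the slot. The triangulated end corners of the leaf came out at 83 and 87 mm high, with 2–4 mm ray error. That fits a flat leaf but is a rough check.
- **Shutter:** I gripped it with 60 N and slid it 25 mm. The pointer read 24.6 mm, then 24.4 mm after 0.8 s of holding. The tool position drifted 0.2 mm in that time, and the wrist felt about 6 N sideways, as expected from the spring at half open.
- **Bystanders:** the arm did not go near the tweezers, bottle or tape roll. They looked unmoved in the pictures, but I did not measure them again at the end.
- **Readings that disagreed:** the fingers read an opening of 8.3–8.8 mm on the grip, which is given as 10 mm. The simple frame difference between the last two wrist pictures was not zero. I put that down to small arm motion and shadow and relied on the pointer reading.

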